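Stir the hazelnuts and hold the dispenser gate open at its mark

ROBOT

A 6-joint arm with a two-finger parallel gripper is mounted at the origin on the work surface. World frame = base frame: x ahead of the robot, y to its left, z up, the work surface at z = 0. Lengths are in m, angles in rad, forces in N, time in s.
With the tool pointing down it reaches from about 0.2 to 0.875 m from the base axis. Payload 3.4 kg.
Tool frame: the origin (TCP) lies between the finger pads; the fingertips stand 25 mm ahead of it and the grasp point (between the pads) lies 6 mm ahead of it (r.nose_length is the z of the fingertips in the tool frame, in m); z points along the fingers, x is the direction in which the jaws open and shut, and the axes are right-handed (so a half turn about z gives the same grasp; the last joint's range is limited). The gripper opens to 94 mm and grips with 3 to 60 N. Pads are 16 mm wide; open, the fingers measure 119 mm over their backs; the gripper's body (75 mm by 177 mm) begins 78 mm behind the grasp point.
Start: joints at [1.155, 0.276, 1.505, -0, 1.361, -0.121], TCP at [0.167, 0.55, 0.207] pointing down, gripper open.
Joint ranges: [-2.89, 2.89], [-0.75, 2.08], [0.22, 2.7], [-1.18, 4.32], [0.11, 2.71], [-2.7, 2.7]. Speed limits (rad/s): [2.57, 2.57, 3.14, 3.14, 3.14, 3.14].

INTERFACE

Orientations are given as a unit quaternion [w, x, y, z].
In Python, from plant import r, gripper_to, inverse_kinematics, vision, models, telemetry gives the robot as it stands. Calls block until the motion is done:
- r.move_to(position, orientation): joint-space move of the TCP to a pose.
- r.move_l(position, rot=None, vel=0.15, guard=None): straight line of the TCP; rot=None keeps the orientation; vel is the mean speed in m/s. With guard (N) it stops when the force on the tool has changed by that much, and returns True; else False.
- r.movej(angles): joint-space move.
- gripper_to(opening, f_grip=None): finger opening in m; f_grip is the grip in N (None keeps the last); returns when the fingers have stopped.
- r.hold(seconds).
- inverse_kinematics(position, orientation): joint angles nearest the present ones, or None.
- vision.snapshot(name): name is "scene" or "top"; returns the picture (384x512x3 uint8, red, green, blue); there is no depth.
- vision.get_calibration(name): a dict with "fx", "fy", "cx", "cy" (pixels), "position" and "orientation" of the camera in the world. Camera axes: x right, y down, z forward; pixel columns grow to the right and rows downward; lengths in m; the calibration is good to about 2 mm. A picture is of the moment at which its call begins. get_calibration takes no time and is no camera call.
A pose or a line that the arm cannot do raises r.PlanningError and nothing moves.
- r.sign_off(): hands the job in, once; it reports no verdict.
Trained networks look in the newest picture that a camera, given by its name, has taken for a name from the list of things; names that differ only in an ending like _2 or _b are one class to them, and where a whole thing is asked for, a point or a joint stands for the part that bears it (a point fixed in the world has none). Each returns a list of dicts, best first, with "score" (0 to 1); they miss things now and then, are a little off and sometimes report something else, mostly with a low value. They report only what shows in the picture. A call takes as long as a camera call. They do not tell look-alikes from the thing itself.
- models.boxes_of(thing, camera): "at" ([x, y, z] in m, in world coordinates, good to about 4 mm: the middle of the surface that is visible of it).
- models.regions_of(thing, camera): "pixels" (384x512 bool, what is visible of it).
- models.mark_of(thing, camera): "at" ([x, y, z] in m, in world coordinates, good to about 4 mm: a listed point, or the origin of a listed thing).
Readings, each from a call of its own:
- telemetry.current_t(): time.
- telemetry.current_joints(): joint angles.
- telemetry.current_dq(): joint speeds.
- telemetry.current_joint_efforts(): joint torques, N m.
- telemetry.current_ee_pos(): TCP position.
- telemetry.current_tool_rot(): TCP orientation.
- telemetry.current_wrist_force(): force on the tool from outside, world axes, zero at the start.
- telemetry.current_torque(): the same for the moment, N m.
- telemetry.current_opening(): finger opening in m.
Only numpy, scipy, OpenCV 4.12 (cv2) and the standard library are available. Lean on these libraries where they do the work, as an engineer would, in place of code of your own. Each camera call takes 0.05 s, during which the arm holds its last target. There are 200 camera calls.

TASK

Take the wooden stirring stick out of its stand and stir the hazelnuts in the steel hopper with it, three full turns or more with the stick's end right down among the nuts and sweeping wide to the left and right, so that they are well moved about while the gate stays shut; then put the stick back upright in its stand. Then pull the spring-loaded gate out by its black handle until its yellow pointer is level with the red mark, so that all the nuts drop into the loaf tin below, and finish while still holding the gate there: do not let it spring back. Spill no nuts and leave the other things on the table where they are.

Things in the scene. Friction and masses are not known exactly. Their poses are not given: they have to be found in the camera images.
- dispenser: fixed nut dispenser: square steel hopper, open on top, on four legs. Origin on the table under its middle; x to its back (away from the gate handle), y to its left, z up. Outside 148 (x) by 170 (y) mm, rim 137 mm above the table; inside 132 by 154 mm; from 102 mm down the sides slope in, 30 degrees from level, to an open throat 42 (x) by 64 (y) mm, closed by the gate, whose top is 75 mm above the table.
- gate: spring-return gate: flat aluminium slide, 70 mm wide, under the hopper's throat; moves only along the dispenser's -x (out of its front), up to 75 mm; the throat is fully open at 44 mm. A spring pulls it shut: 3 N when shut, 9 N when out 50 mm. Origin on its top at the foot of the handle; when shut at x -160, y 0, z 75 mm in the dispenser's frame; axes as the dispenser's.
- gate_handle (a point): grasp point on the gate's black upright handle plate: 12 mm thick along the pull, 50 mm wide across it, from 75 to 130 mm above the table; this point is in its middle, 115 mm above the table. When shut, 80 mm free between it and the hopper. Axes as the dispenser's.
- pointer (a point): outer end of the thin yellow pointer fixed on the gate (4 mm wide along the pull), which runs along the edge of the white scale bar; 20 mm behind the handle's middle plane (dispenser's +x) and 76 mm to the left (+y).
- mark: red mark, 4 mm (along the pull) by 16 by 8 mm, fixed on the white scale bar (16 mm wide, top 75 mm above the table) that stands out in front of the dispenser at its y = 88 mm, to x = -215 mm. Origin under its middle; axes as the dispenser's. It is 45 to 60 mm along -x from the pointer when shut; the gate is at the mark when pointer and mark have equal x in the dispenser's frame.
- tin: loaf tin, dark steel, loose, 96 by 210 by 55 mm high, 3 mm walls, on the table under the hopper with both ends sticking out to the sides (y); origin at its underside's centre.
- stand: dark wooden block, fixed, 85 by 85 by 70 mm high, with one round upright hole in the middle of its top, 27 mm wide and 60 mm deep; the stick stands in it. Origin at its underside's centre.
- stick_grip (a point): grasp point on the loose wooden stirring stick: round, 146 mm long, about 60 g, standing upright in the stand with its foot 10 mm above the table. Shaft 14 mm across; from 85 to 130 mm above the foot a grip 20 mm across, then a 24 mm head to the top. This point is on its axis 115 mm above the foot; z runs along the stick, up.
- stick_tip (a point): centre of the foot (stirring end) of the stick, 115 mm below the grasp point along the stick's z. Pushed sideways, a stick held between flat pads can swing about the line along which the fingers close, but hardly along that line.
- nut1_center (a point): centre of hazelnut 1 of 5, a loose brown ball 20 mm across, 10 g, smooth, lying in the hopper on the gate
- nut2_center (a point): centre of hazelnut 2 of 5, a loose brown ball 20 mm across, 10 g, smooth, lying in the hopper on the gate
- nut3_center (a point): centre of hazelnut 3 of 5, a loose brown ball 20 mm across, 10 g, smooth, lying in the hopper on the gate
- nut4_center (a point): centre of hazelnut 4 of 5, a loose brown ball 20 mm across, 10 g, smooth, lying in the hopper on the gate
- nut5_center (a point): centre of hazelnut 5 of 5, a loose brown ball 20 mm across, 10 g, smooth, lying in the hopper on the gate
- salt_jar: glass jar with white lid, 72 mm across, 110 mm high, bystander, loose, to be left alone; origin at its underside
- red_bowl: red plastic bowl, 150 mm across, 60 mm high, bystander, loose, to be left alone; origin at its underside
- blue_mug: blue mug, 80 mm across, 90 mm high, bystander, loose, to be left alone; origin at its underside
- loaf: round bread loaf, 136 mm across, 66 mm high, bystander, loose, to be left alone; origin at its underside
- brush: pastry brush lying flat, bystander, loose, to be left alone; origin at its underside
Things that resemble listed ones, but are neither listed nor needed, are in the scene too. What is shaped like the stand but orange is not meant.

How it is judged:
By the outcome, as a careful person would: the job done as asked, in the order asked, and still so for the second after the job is handed in, while the arm keeps its last pose, push and grip.
It also fails if it takes over 72 s, if anything falls off the work surface, if the arm or the gripper's body presses on something with over 40 N, if the wrist force passes 120 N, or if a joint passes its speed limit or range.

## Working session

There is one attempt and no reset: what is moved stays moved. The work goes in short steps, each a Python script; the robot and the scene stay as the last script left them, time stands still between calls to the robot, and variables do not carry over. Pictures are saved under pics/ and viewed, about 8 in all and at most 12, crops included, and the job is handed in when it is done.

```bash
mkdir -p pics; ls; python3 - <<'E'
from plant import r, vision, models, telemetry
import cv2, numpy as np
for c in ("scene","top"):
    im=vision.snapshot(c); cv2.imwrite(f"pics/{c}0.png",cv2.cvtColor(im,cv2.COLOR_RGB2BGR))
    k=vision.get_calibration(c); print(c,{a:np.round(b,3).tolist() for a,b in k.items()})
    for t in ["dispenser","gate","gate_handle","pointer","mark","stand","stick_grip","stick_tip","tin","nut1_center"]:
        print(t,[(np.round(d["at"],3).tolist(),round(d["score"],2)) for d in models.mark_of(t,c)[:5]])
print(telemetry.current_t(),telemetry.current_tool_rot())
E
```

```text
pics
scene {'fx': 396.154, 'fy': 396.154, 'cx': 249.746, 'cy': 189.51, 'position': [1.097, -0.83, 1.14], 'orientation': [-0.358, 0.894, 0.251, -0.101]}
dispenser [([0.68, -0.045, 0.001], 0.73)]
gate [([0.522, -0.04, 0.079], 0.93)]
gate_handle [([0.523, -0.042, 0.116], 0.97), ([0.519, -0.038, 0.076], 0.18)]
pointer [([0.544, 0.034, 0.08], 0.68)]
mark []
stand [([0.493, -0.168, 0.001], 0.84), ([0.471, -0.331, 0.006], 0.67)]
stick_grip [([0.477, -0.33, 0.122], 0.67)]
stick_tip []
tin [([0.682, -0.052, -0.001], 0.85)]
nut1_center [([0.672, -0.066, 0.083], 0.37)]
top {'fx': 455.727, 'fy': 455.727, 'cx': 255.005, 'cy': 185.414, 'position': [0.263, 0.01, 1.548], 'orientation': [-0.076, 0.705, -0.701, 0.072]}
dispenser [([0.681, -0.041, -0.0], 0.95), ([0.66, 0.368, -0.001], 0.31)]
gate [([0.518, -0.038, 0.075], 0.56)]
gate_handle [([0.519, -0.04, 0.113], 0.91), ([0.423, 0.353, 0.002], 0.69)]
pointer [([0.546, 0.034, 0.076], 0.61)]
mark [([0.684, -0.046, 0.085], 0.61), ([0.682, -0.042, -0.001], 0.25)]
stand [([0.472, -0.33, 0.002], 0.85), ([0.492, -0.169, 0.0], 0.75)]
stick_grip [([0.472, -0.331, 0.124], 0.46)]
stick_tip [([0.474, -0.329, 0.011], 0.57), ([0.687, -0.061, 0.083], 0.43), ([0.695, -0.022, 0.085], 0.33)]
tin []
nut1_center [([0.671, -0.065, 0.084], 0.38)]
1.1 [-3.56880110e-05  8.03302490e-01  5.95571244e-01  4.20036039e-05]
```

View pics/scene0.png

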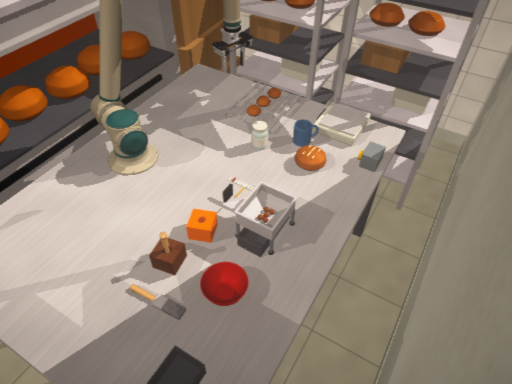

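View pics/top0.png

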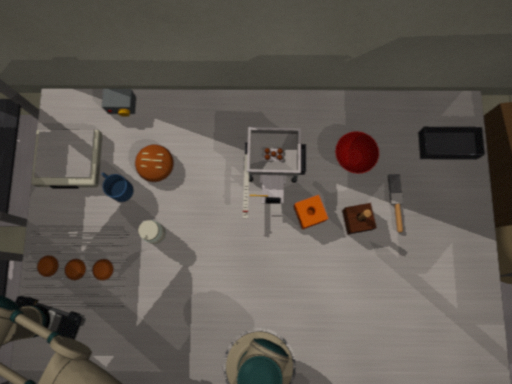

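Scene: the arm's base is at (130,145) and the hopper with nuts at (265,214). The dark stand with the stick is at (168,255), and the orange look-alike block is at (202,225). In the top view the dark stand is at (360,218), the orange block at (311,211) and the handle at (272,200). The dark block holding the stick fits the description. I'll enlarge to confirm that and to find the mark.

```bash
python3 - <<'E'
import cv2, numpy as np
t=cv2.imread("pics/top0.png"); s=cv2.imread("pics/scene0.png")
a=cv2.resize(t[120:240,235:385],None,fx=5,fy=5,interpolation=cv2.INTER_CUBIC)
b=cv2.resize(s[165:275,150:300],None,fx=5,fy=5,interpolation=cv2.INTER_CUBIC)
cv2.imwrite("pics/topc.png",a); cv2.imwrite("pics/scenec.png",b)
E
```

```text
(no output)
```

View pics/topc.png

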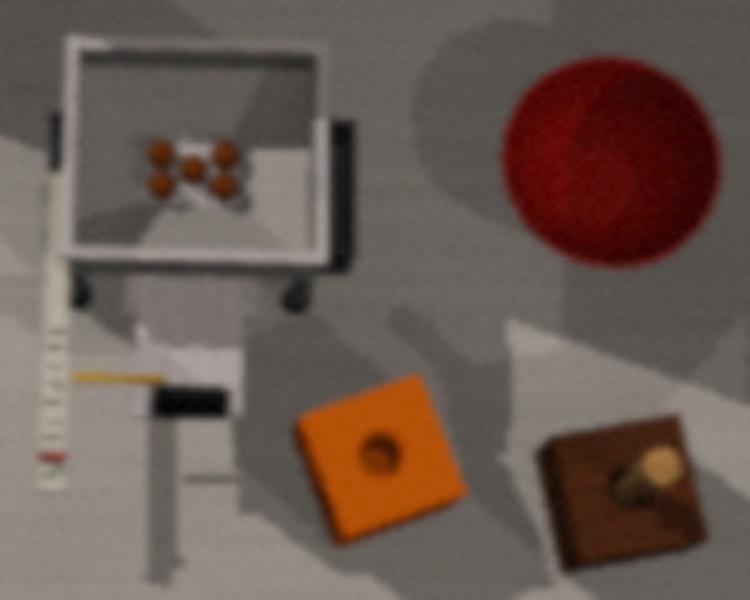

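View pics/scenec.png

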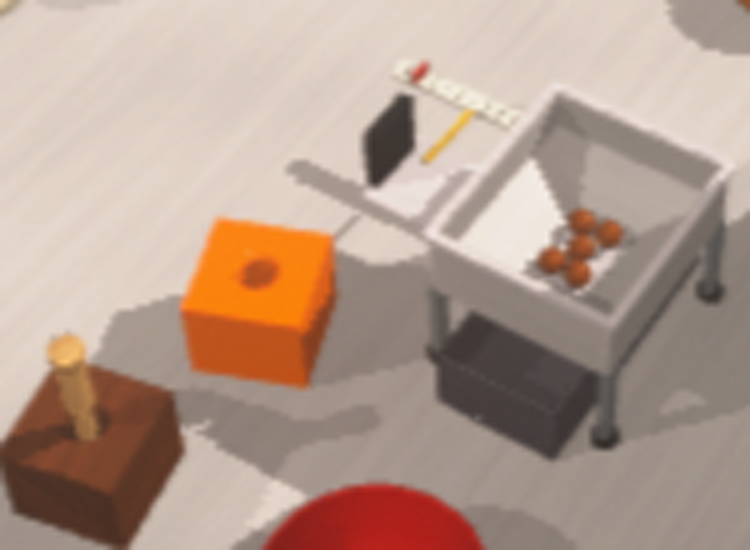

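Crops: the dark brown stand holds the stick (topc (660,465) is its head, scenec (67,350)), and the orange block is empty, so it's the decoy. The red mark is at topc (52,457), the yellow pointer tip at (75,378) and the nuts around (193,168). Next I'll work these out numerically.

```bash
cat > h.py <<'E'
import numpy as np, cv2
from scipy.spatial.transform import Rotation as R
from plant import r, gripper_to, inverse_kinematics, vision, models, telemetry
def ray(cam,u,v,z):
    k=vision.get_calibration(cam); q=k["orientation"]
    d=R.from_quat([q[1],q[2],q[3],q[0]]).apply([(u-k["cx"])/k["fx"],(v-k["cy"])/k["fy"],1])
    p=np.array(k["position"]); return p+d*(z-p[2])/d[2]
def quat(Rm):
    x=Rm.as_quat(); return [x[3],x[0],x[1],x[2]]
def down(a): # tool z down, jaws (tool x) along world angle a
    return quat(R.from_matrix(np.array([[np.cos(a),np.sin(a),0],[np.sin(a),-np.cos(a),0],[0,0,-1]])))
def cents(cam,im,box):
    y0,y1,x0,x1=box; c=cv2.cvtColor(im[y0:y1,x0:x1],cv2.COLOR_RGB2HSV).astype(int)
    o={}
    for n,m in dict(red=((c[...,0]<6)|(c[...,0]>172))&(c[...,1]>110)&(c[...,2]>60),yel=(c[...,0]>15)&(c[...,0]<32)&(c[...,1]>110)).items():
        n_,l,st,ce=cv2.connectedComponentsWithStats(m.astype(np.uint8)); 
        o[n]=[(st[i][:5].tolist(),(ce[i]+[x0,y0]).round(2).tolist()) for i in range(1,n_)]
    return o
E
python3 - <<'E'
from h import *
t=cv2.cvtColor(cv2.imread("pics/top0.png"),cv2.COLOR_BGR2RGB); s=cv2.cvtColor(cv2.imread("pics/scene0.png"),cv2.COLOR_BGR2RGB)
print(cents("top",t,(185,220,238,275))); print(cents("scene",s,(170,205,222,258)))
T=lambda x,y,z:ray("top",x/5+235-.4,y/5+120-.4,z).round(4)
S=lambda x,y,z:ray("scene",x/5+150-.4,y/5+165-.4,z).round(4)
for p in [(65,37),(327,43),(327,262),(63,258)]: print("rim",T(*p,.137))
print("mark",T(52,457,.083),S(419,72,.081),"ptr tip",T(75,378,.076),S(472,113,.076),"ptr root",T(163,380,.076),S(428,160,.076))
print("handle top",T(190,394,.13),"stick head",T(662,467,.156),S(67,349,.156))
for p in [(161,153),(225,153),(193,168),(161,184),(224,185)]: print("nut",T(*p,.088))
for th in ["tin","brush","red_bowl","salt_jar"]:
  for c in ("scene","top"): print(th,c,[(np.round(d["at"],3).tolist(),round(d["score"],2)) for d in models.mark_of(th,c)[:2]])
for a in (0,np.pi/2,np.pi): 
  for p in [(.472,-.33,.12),(.68,-.042,.25),(.46,-.04,.12)]: 
    q=inverse_kinematics(p,down(a)); print(a,p,None if q is None else np.round(q,2))
E
```

```text
{'red': [([6, 26, 3, 1, 3], [245.0, 211.0])], 'yel': [([12, 10, 17, 2, 20], [259.05, 195.15]), ([35, 16, 1, 1, 1], [273.0, 201.0])]}
{'red': [([11, 8, 2, 3, 4], [233.5, 179.0])], 'yel': [([13, 17, 10, 10, 20], [239.5, 191.5])]}
rim [0.7568 0.0434 0.137 ]
rim [ 0.7534 -0.127   0.137 ]
rim [ 0.6069 -0.1249  0.137 ]
rim [0.6087 0.0433 0.137 ]
mark [0.4888 0.0505 0.083 ] [0.4888 0.0464 0.081 ] ptr tip [0.5425 0.0361 0.076 ] [0.5434 0.0347 0.076 ] ptr root [ 0.5414 -0.0218  0.076 ] [ 0.5412 -0.0224  0.076 ]
handle top [ 0.5223 -0.0377  0.13  ] stick head [ 0.4733 -0.3275  0.156 ] [ 0.4781 -0.3331  0.156 ]
nut [ 0.693  -0.0201  0.088 ]
nut [ 0.6932 -0.0628  0.088 ]
nut [ 0.6827 -0.0414  0.088 ]
nut [ 0.6716 -0.0202  0.088 ]
nut [ 0.6711 -0.062   0.088 ]
tin scene [([0.682, -0.052, -0.001], 0.85)]
tin top []
brush scene [([0.535, -0.465, -0.001], 0.9), ([0.671, -0.065, 0.081], 0.37)]
brush top [([0.528, -0.467, -0.001], 0.65)]
red_bowl scene [([0.696, -0.324, 0.001], 0.66)]
red_bowl top [([0.695, -0.328, -0.003], 0.57)]
salt_jar scene [([0.424, 0.352, -0.001], 0.79), ([0.682, -0.047, 0.001], 0.61)]
salt_jar top [([0.426, 0.355, -0.003], 0.78), ([0.693, -0.331, -0.001], 0.15)]
0 (0.472, -0.33, 0.12) [-0.73  0.34  1.64 -0.    1.16 -0.73]
0 (0.68, -0.042, 0.25) [-0.16  0.42  1.18 -0.    1.54 -0.16]
0 (0.46, -0.04, 0.12) [-0.24  0.18  1.87 -0.    1.09 -0.24]
1.5707963267948966 (0.472, -0.33, 0.12) [-0.73  0.34  1.64 -0.    1.16 -2.3 ]
1.5707963267948966 (0.68, -0.042, 0.25) [-0.16  0.42  1.18 -0.    1.54 -1.73]
1.5707963267948966 (0.46, -0.04, 0.12) [-0.24  0.18  1.87 -0.    1.09 -1.81]
3.141592653589793 (0.472, -0.33, 0.12) [-0.73  0.34  1.64 -0.    1.16  2.41]
3.141592653589793 (0.68, -0.042, 0.25) None
3.141592653589793 (0.46, -0.04, 0.12) None
```

```bash
python3 - <<'E'
from h import *
A=-np.pi/2
gripper_to(.055,40)
r.move_to([.474,-.330,.235],down(A))
im=vision.snapshot("scene")
print("grip?",[(np.round(d["at"],3).tolist(),round(d["score"],2)) for d in models.mark_of("stick_grip","scene")[:2]])
print(r.move_l([.474,-.330,.131],vel=.1,guard=8))
gripper_to(0.0,40); print("open",telemetry.current_opening(),telemetry.current_wrist_force().round(2) )
r.move_l([.474,-.330,.301],vel=.15)
print("open",telemetry.current_opening(),telemetry.current_wrist_force(),telemetry.current_t())
for c in ("scene","top"):
    im=vision.snapshot(c); cv2.imwrite(f"pics/l_{c}.png",cv2.cvtColor(im,cv2.COLOR_RGB2BGR))
    for t in ("stick_tip","stick_grip"): print(c,t,[(np.round(d["at"],3).tolist(),round(d["score"],2)) for d in models.mark_of(t,c)[:3]])
s=cv2.imread("pics/l_scene.png"); cv2.imwrite("pics/l_c.png",cv2.resize(s[150:300,80:280],None,fx=4,fy=4,interpolation=cv2.INTER_CUBIC))
E
```

```text
grip? [([0.475, -0.334, 0.123], 0.71)]
False
open 0.022135266312854875 [-0.28 -0.46  0.75]
open 0.022499626216150575 [ 0.19705976 -0.09849921 -0.89404201] 8.725
scene stick_tip [([0.475, -0.331, 0.183], 0.63)]
scene stick_grip [([0.475, -0.327, 0.291], 0.55)]
top stick_tip []
top stick_grip []
```

View pics/l_c.png

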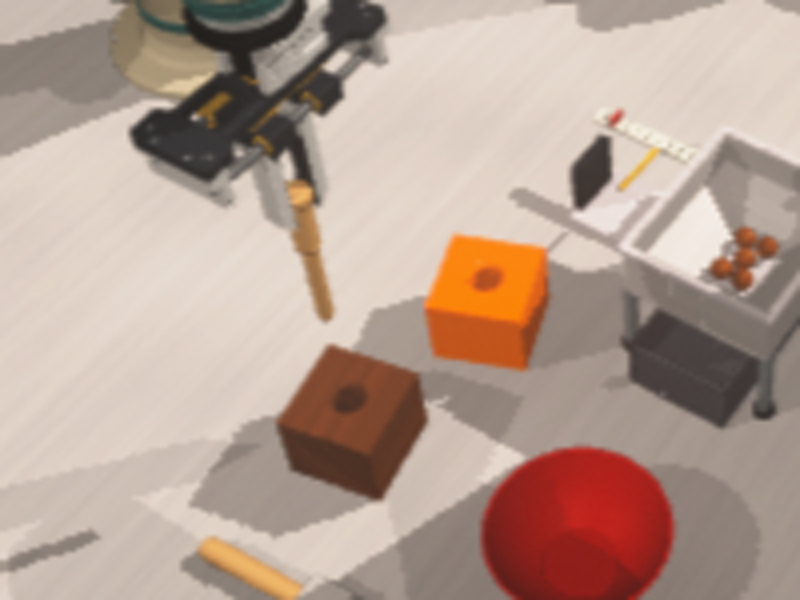

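The stick has been lifted: head at crop (299,188), foot at (325,315). The stand is empty and everything else is undisturbed. Next I'll check the tilt and tip offset.

```bash
python3 - <<'E'
from h import *
f=lambda x,y,z: ray("scene",x/4+80-.4,y/4+150-.4,z).round(4)
for z in (.17,.18,.19): print("tip",z,f(325,312,z))
for z in (.316,.326): print("head",z,f(299,187,z))
print("stand hole",f(350,399,.07))
print(telemetry.current_ee_pos(), telemetry.current_torque())
E
```

```text
tip 0.17 [ 0.4642 -0.3233  0.17  ]
tip 0.18 [ 0.4707 -0.3285  0.18  ]
tip 0.19 [ 0.4772 -0.3337  0.19  ]
head 0.316 [ 0.4707 -0.3226  0.316 ]
head 0.326 [ 0.4783 -0.3287  0.326 ]
stand hole [ 0.475  -0.3299  0.07  ]
[ 0.47388695 -0.3298968   0.30052441] [-0.07328422  0.14200672  0.01788128]
```

```bash
python3 - <<'E'
from h import *
A=-np.pi/2; C=np.array([.682,-.041]); Q=down(A)
r.move_to([C[0]-.018,C[1],.305],Q)
f0=telemetry.current_wrist_force()
r.move_l([C[0]-.018,C[1],.225],vel=.12)
print("guard",r.move_l([C[0]-.018,C[1],.203],vel=.04,guard=8),telemetry.current_ee_pos()); t=telemetry.current_t(); print(t)
z=telemetry.current_ee_pos()[2]
if z<.208:
    mx=0
    for i in range(1,9):
        a=2*np.pi*i/8
        r.move_l([C[0]-.018*np.cos(a),C[1]+.029*np.sin(a),z],vel=.06)
        f=telemetry.current_wrist_force()-f0; print(i,f.round(1),telemetry.current_t().__round__(2))
    im=vision.snapshot("top");cv2.imwrite("pics/st_top.png",cv2.cvtColor(im,cv2.COLOR_RGB2BGR))
    im=vision.snapshot("scene"); cv2.imwrite("pics/st_s.png",cv2.cvtColor(im,cv2.COLOR_RGB2BGR))
    print(models.mark_of("stick_tip","scene")[:2],models.mark_of("stick_grip","scene")[:2])
    c=cv2.resize(im[150:270,190:340],None,fx=5,fy=5,interpolation=cv2.INTER_CUBIC); cv2.imwrite("pics/st_c.png",c)
print(telemetry.current_opening())
E
```

```text
guard False [ 0.66408079 -0.04098741  0.20293531]
11.8417
1 [-1.  -0.9 -0.2] 12.34
2 [-0.9 -0.8 -0.8] 12.75
3 [-1.1 -0.9 -0.1] 13.16
4 [-0.4 -0.5  0.1] 13.66
5 [-1.8 -1.  -0.1] 14.16
6 [-0.7 -0.7  0. ] 14.57
7 [-1.  -0.6  0. ] 14.97
8 [-0.4 -0.9  0.4] 15.47
[{'at': [0.6623, -0.0439, 0.087], 'score': 0.5}] [{'at': [0.6633, -0.0431, 0.195], 'score': 0.65}]
0.022174554331837338
```

View pics/st_c.png

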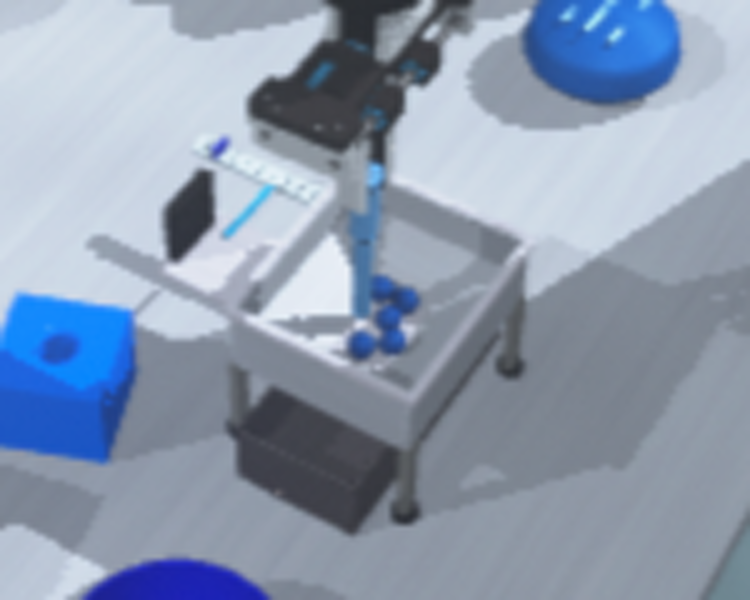

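In the stirring crop (red and blue swapped), the foot is at (360,310) down among the nuts, with all five nuts in the hopper and no contact load. I'll do four more, slightly wider turns, then look before putting the stick back.

```bash
python3 - <<'E'
from h import *
C=np.array([.682,-.041]); z=.2025
f0=telemetry.current_wrist_force(); mx=0
for i in range(1,33):
    a=2*np.pi*i/8; ax=.018 if i==32 else .014
    r.move_l([C[0]-ax*np.cos(a),C[1]+.032*np.sin(a),z],vel=.07)
    mx=max(mx,np.abs(telemetry.current_wrist_force()-f0).max())
print("max df",mx,telemetry.current_t())
im=vision.snapshot("scene")
print(models.mark_of("stick_tip","scene")[:1],models.mark_of("stick_grip","scene")[:1])
r.move_l([C[0]-.018,C[1],.302],vel=.15)
r.move_to([.474,-.330,.302],down(-np.pi/2))
im2=vision.snapshot("scene"); cv2.imwrite("pics/b.png",cv2.cvtColor(im2,cv2.COLOR_RGB2BGR))
print(models.mark_of("stick_tip","scene")[:1],models.mark_of("stick_grip","scene")[:1],telemetry.current_opening(),telemetry.current_t())
s=cv2.imread("pics/b.png"); cv2.imwrite("pics/b_c.png",cv2.resize(s[150:300,80:300],None,fx=3.6,fy=3.6,interpolation=cv2.INTER_CUBIC))
E
```

```text
max df 1.7804580542652997 28.775
[{'at': [0.6655, -0.0437, 0.0828], 'score': 0.57}] [{'at': [0.663, -0.0414, 0.1936], 'score': 0.61}]
[{'at': [0.4736, -0.3325, 0.1871], 'score': 0.46}] [{'at': [0.4757, -0.33, 0.2914], 'score': 0.68}] 0.022170126848066195 31.1917
```

View pics/b_c.png

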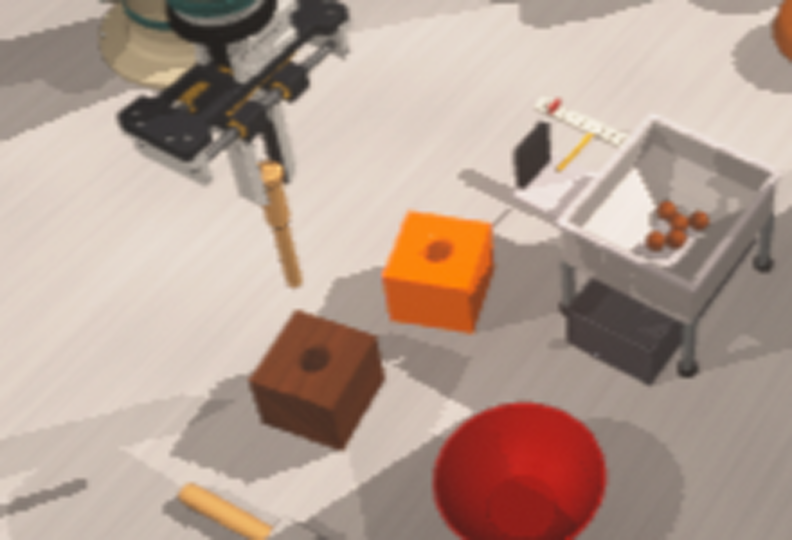

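Back over the stand: foot at (293,283), stick vertical. The nuts are rearranged at around (678,225), all inside, and the gate is shut. Insert and release.

```bash
python3 - <<'E'
from h import *
r.move_l([.474,-.330,.215],vel=.15)
g=r.move_l([.474,-.330,.132],vel=.1,guard=6)
print("guard",g,telemetry.current_ee_pos())
if not g:
    gripper_to(.055); r.move_l([.474,-.330,.25],vel=.18)
    r.move_to([.521,-.040,.22],down(0)); 
    im=vision.snapshot("scene")
    for t in ("stick_tip","stick_grip","gate_handle","pointer"): print(t,[(np.round(d["at"],3).tolist(),round(d["score"],2)) for d in models.mark_of(t,"scene")[:2]])
    cv2.imwrite("pics/p_c.png",cv2.cvtColor(cv2.resize(im[150:290,120:310],None,fx=4,fy=4,interpolation=cv2.INTER_CUBIC),cv2.COLOR_RGB2BGR))
print(telemetry.current_t(),telemetry.current_joints().round(2))
E
```

```text
guard False [ 0.47436482 -0.33035397  0.13258365]
stick_tip []
stick_grip [([0.474, -0.333, 0.123], 0.54)]
gate_handle [([0.525, -0.041, 0.116], 0.56), ([0.683, -0.049, -0.001], 0.46)]
pointer [([0.545, 0.035, 0.079], 0.91), ([0.572, 0.476, -0.0], 0.64)]
35.7833 [-0.21  0.19  1.59 -0.    1.36 -0.21]
```

View pics/p_c.png

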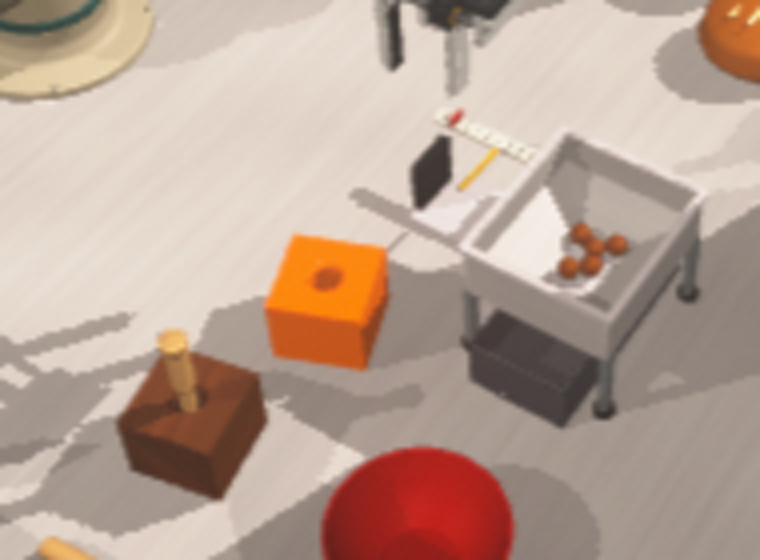

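The stick stands upright in the dark stand (head (172,342), shaft into the hole at (190,400)). Gripper is above the handle. Now grasp the handle and pull to just short of the mark.

```bash
python3 - <<'E'
from h import *
print("g",r.move_l([.5225,-.040,.121],vel=.1,guard=8))
gripper_to(0.0,50); p0=telemetry.current_ee_pos(); f0=telemetry.current_wrist_force()
print("open",telemetry.current_opening(),p0,f0.round(1))
r.move_l(p0+[-.049,.0004,0],vel=.1)
print(telemetry.current_ee_pos(),(telemetry.current_wrist_force()).round(1),telemetry.current_opening())
for c,(y0,y1,x0,x1) in dict(scene=(150,250,200,310),top=(140,235,225,305)).items():
    im=vision.snapshot(c); cv2.imwrite(f"pics/g_{c}.png",cv2.cvtColor(im,cv2.COLOR_RGB2BGR))
    print(c,[(np.round(d["at"],4).tolist(),round(d["score"],2)) for d in models.mark_of("pointer",c)[:2]],cents(c,im,(165,205,222,258) if c=="scene" else (185,225,238,275)))
a=[cv2.resize(cv2.imread(f"pics/g_{c}.png")[y:y+75,x:x+100],None,fx=8 if 0 else 4,fy=4,interpolation=cv2.INTER_CUBIC) for c,y,x in (("scene",160,200),("top",150,215))]
cv2.imwrite("pics/g.png",np.hstack(a)); print(telemetry.current_t())
E
```

```text
g False
open 0.010947890170925925 [ 0.52122398 -0.03997979  0.12094886] [-4.  -0.2  2.1]
[ 0.47636013 -0.03918001  0.1210141 ] [ 8.1  2.6 -7.3] 0.0115791178055995
scene [([0.4999, 0.037, 0.0777], 0.88)] {'red': [([11, 13, 2, 3, 4], [233.5, 179.0])], 'yel': [([3, 17, 9, 10, 18], [229.44, 186.94])]}
top [([0.4767, -0.3268, 0.0107], 0.69), ([0.4999, 0.0382, 0.0748], 0.56)] {'red': [([6, 26, 2, 1, 2], [244.5, 211.0])], 'yel': [([18, 23, 7, 2, 14], [259.0, 208.5])]}
38.525
```

View pics/g.png

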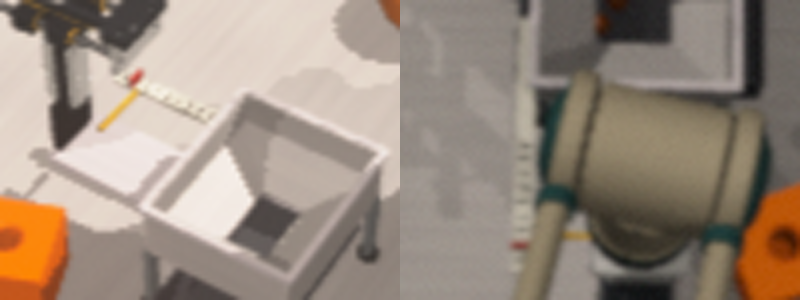

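Left (scene): the gate is partly out. The pointer tip is at (137,95), just short of the red mark at (136,76), and the throat is open with the hopper looking empty. Right (top): red mark at (519,245), pointer at (575,236), one or two nuts seen near (605,20). The arm also sagged about 4 mm under the spring. I'll measure the remaining gap with weighted centroids.

```bash
cat >> h.py <<'E'
def wc(im,box,kind):
    y0,y1,x0,x1=box; c=im[y0:y1,x0:x1].astype(float); R_,G,B=c[...,0],c[...,1],c[...,2]
    w=R_-np.maximum(G,B) if kind=="red" else np.minimum(R_,G)-B
    if kind=="yel": w=w-np.median(w)
    w=np.where(w>(25 if kind=="red" else 30),w,0)
    if kind=="red": pass
    y,x=np.mgrid[y0:y1,x0:x1]; s=w.sum()
    return (x*w).sum()/s,(y*w).sum()/s,s
E
python3 - <<'E'
from h import *
L=lambda f:cv2.cvtColor(cv2.imread(f"pics/{f}.png"),cv2.COLOR_BGR2RGB)
for f,c,rb,yb in [("top0","top",(207,216,240,250),(191,200,248,269)),("g_top","top",(207,216,240,250),(203,214,252,266)),
   ("scene0","scene",(174,184,229,239),(183,200,233,247)),("g_scene","scene",(174,184,229,239),(182,195,222,238))]:
    im=L(f); a=wc(im,rb,"red"); b=wc(im,yb,"yel")
    print(f,"mark",np.round(a,2),ray(c,*a[:2],.081).round(4),"ptr",np.round(b,2),ray(c,*b[:2],.076).round(4))
E
```

```text
top0 mark [245.   210.58 414.  ] [0.4905 0.0505 0.081 ] ptr [256.85 194.86 899.  ] [0.5437 0.0122 0.076 ]
g_top mark [244.32 210.61 358.  ] [0.4904 0.0527 0.081 ] ptr [258.72 208.44 393.  ] [0.4986 0.0059 0.076 ]
scene0 mark [233.52 178.94 927.  ] [0.489  0.0469 0.081 ] ptr [ 239.49  191.4  1885.  ] [0.5406 0.0078 0.076 ]
g_scene mark [ 233.46  179.52 1135.  ] [0.4906 0.0442 0.081 ] ptr [ 229.48  186.67 1841.  ] [0.4956 0.0089 0.076 ]
```

```bash
python3 - <<'E'
from h import *
print(telemetry.current_ee_pos())
tgt=.4683; cmd=tgt-.0042
for i in range(3):
    r.move_l([cmd,-.0392,.121],vel=.05); r.hold(.3)
    x=telemetry.current_ee_pos()[0]; print(cmd,x); 
    if abs(x-tgt)<.0004: break
    cmd+=tgt-x
open("cmd","w").write(str(cmd))
for c in ("scene","top"):
    im=vision.snapshot(c); cv2.imwrite(f"pics/k_{c}.png",cv2.cvtColor(im,cv2.COLOR_RGB2BGR))
    b=wc(im,(180,195,219,233) if c=="scene" else (205,217,252,266),"yel"); print(c,b,ray(c,*b[:2],.076))
    for t in ("pointer","mark","gate_handle"): print(t,[(np.round(d["at"],4).tolist(),round(d["score"],2)) for d in models.mark_of(t,c)[:3]])
    for n in range(1,6,2): print(n,[(np.round(d["at"],3).tolist(),round(d["score"],2)) for d in models.mark_of(f"nut{n}_center",c)[:6]])
a=[cv2.resize(cv2.imread(f"pics/k_{c}.png")[y:y+h,x:x+w],(400,400*h//w),interpolation=cv2.INTER_NEAREST) for c,y,x,h,w in (("scene",170,215,27,36),("top",198,236,27,36))]
b=[cv2.resize(cv2.imread(f"pics/k_{c}.png")[y:y+70,x:x+100],(400,280),interpolation=cv2.INTER_CUBIC) for c,y,x in (("scene",185,220),("top",110,225))]
cv2.imwrite("pics/k.png",np.vstack([np.hstack(a),np.hstack(b)])); print(telemetry.current_t(),telemetry.current_opening(),telemetry.current_wrist_force())
E
```

```text
[ 0.47669327 -0.03919693  0.12101264]
0.4641 0.4690324394013834
0.4633675605986166 0.4685427831923691
scene (np.float64(227.79429735234217), np.float64(185.90733197556008), np.float64(1964.0)) [0.48800063 0.00889725 0.076     ]
pointer [([0.4898, 0.0334, 0.0788], 0.8)]
mark [([0.4716, -0.0377, 0.1161], 0.37), ([0.5691, 0.4754, 0.0029], 0.29)]
gate_handle [([0.4702, -0.0382, 0.1157], 0.74)]
1 []
3 []
5 []
top (np.float64(258.1105769230769), np.float64(211.0), np.float64(208.0)) [0.49013038 0.00785962 0.076     ]
pointer [([0.7088, -0.0267, 0.0129], 0.69)]
mark []
gate_handle []
1 []
3 [([0.713, -0.027, 0.017], 0.39)]
5 []
40.3917 0.011248897454856351 [ 9.65101806  1.55643195 -9.30537664]
```

View pics/k.png

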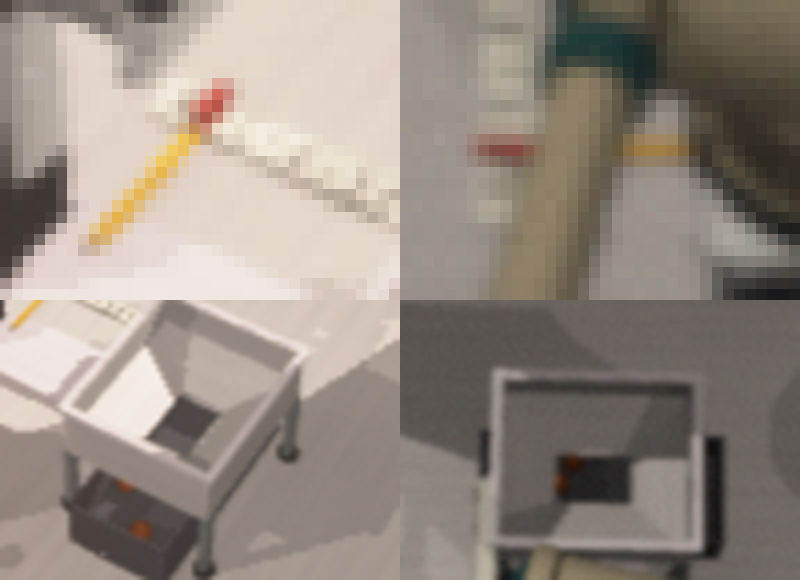

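Picture: in the top view, the pointer and red mark lie on the same row (211). In the scene view, the pointer line runs straight into the mark's foot. The measured pointer x (0.4905) matches the mark's (0.4905). The hopper is empty, and nuts show in the tin both through the throat and at its end. I'll check for drift, then hand in.

```bash
python3 - <<'E'
from h import *
a=telemetry.current_ee_pos(); r.hold(.6); b=telemetry.current_ee_pos()
im=vision.snapshot("scene"); print(a,b,[(np.round(d["at"],3).tolist(),round(d["score"],2)) for d in models.mark_of("stick_grip","scene")[:1]],telemetry.current_t())
if abs(b[0]-.4685)<.001: r.sign_off(); print("signed off")
E
```

```text
[ 0.46853839 -0.03906168  0.12101427] [ 0.46854393 -0.03904108  0.12101701] [] 41.0917
the job is handed in; nothing more can be done
signed off
```

I stirred the nuts, put the stick back upright in its stand, pulled the gate out to the red mark and handed the job in at 41 s, still holding it there.

- **Stirring:** I made five full turns with the stick's tip about 82 mm above the table. The first swept ±29 mm left and right, the other four ±32 mm. The gate stayed shut, all five nuts stayed in the hopper and the force on the tool changed by less than 2 N.
- **Stick:** After release it stood upright in the dark stand; the orange look-alike block was not touched. My very last detector query for it, just before handing in, returned nothing, so its upright pose rests on the earlier picture.
- **Gate:** It is out about 52.7 mm and did not drift over 0.6 s. In the top view, pointer and mark agree to within about 0.5 mm. The side view puts the needed pull at about 52 mm and the top view at about 53.5 mm, so the alignment is good to about 1 mm.
- **Nuts:** The hopper looks empty in both views. Two nuts show in the tin in the side view and two through the throat from above. I could not count all five, because the hopper hides part of the tin. I saw no spill.
- **Other things on the table:** Nothing showed as moved in the pictures I looked at, though I did not re-measure each item at the end.

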